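Sweep the empty tape cores into the scrap pen

TASK

Clear the three empty cardboard tape cores off the middle of the desk: push them with the fingertips across the desk, through the open front of the low three-sided scrap pen, until every core lies completely inside it. Slide them flat on the desk, without lifting them or tipping them up, leave all the other things where they are, the full tape roll, the eraser and the glue stick among them included, and move clear when finished.

Things in the scene. Friction and masses are not known exactly. Their poses are not given: they have to be found in the camera images.
- core_a: an empty cardboard tape core: a light ring (about 16 g) lying flat, 44 mm outside, 34 mm inside, 20 mm high; origin at the centre of its underside, z up. It slides on the desk when pushed and stops when the push stops
- core_b: an empty cardboard tape core: a light ring (about 16 g) lying flat, 44 mm outside, 34 mm inside, 20 mm high; origin at the centre of its underside, z up. It slides on the desk when pushed and stops when the push stops
- core_c: an empty cardboard tape core: a light ring (about 16 g) lying flat, 44 mm outside, 34 mm inside, 20 mm high; origin at the centre of its underside, z up. It slides on the desk when pushed and stops when the push stops
- pen: scrap pen, fixed: three grey plastic walls 30 mm high, 10 mm thick, on the bare desk (no floor or lip). Origin on the desk at the middle of its open front, which faces roughly to the robot; x points in to the back wall, y along the front, z up. Inside 110 mm deep, 260 mm wide at the front, tapering to 200 mm at the back. Cores lie 80 to 150 mm before it: one near its x axis, one to each side
- full_roll: bystander: a full roll of white tape lying flat among the cores, 48 mm across, 20 mm high, plainly wider and thicker-walled than a core; origin at the centre of its underside
- eraser: bystander: a white eraser in a paper sleeve lying among the cores, 44 x 22 x 12 mm, long along its x; origin at the centre of its underside
- glue_stick: bystander: a white glue stick standing upright beside the cores, 26 mm across, 60 mm high; origin at the centre of its underside
- coffee_cup: bystander: a black lidded paper cup, 82 mm across the lid, 116 mm high, off to the left; origin at the centre of its underside
- note_pad: bystander: a block of sticky notes, 75 x 75 x 30 mm, off to the left; origin at the centre of its underside
- card_reader: bystander: a red card reader, 45 x 80 x 13 mm, off to the right; origin at the centre of its underside
- cutter_knife: bystander: a closed black cutter knife, 130 x 17 x 9 mm, long along its x, off to the right; origin at the centre of its underside
- film_roll: bystander: a white roll of film standing upright, 50 mm across, 105 mm high, off to the right; origin at the centre of its underside

How it is judged (in metres and radians):
At the end, for the whole second after the job is handed in: All three cores lie flat and at rest on the desk inside the pen: each core's centre at least 20 mm behind the line of the open front (its radius is 22 mm) and between the walls (x of core_a in the frame of pen between 0.02 and 0.11 m and y of core_a in the frame of pen between -0.125 and 0.125 m and height (world z) of each of core_a, core_b, core_c below 0.008 m and linear speed of each of core_a, core_b, core_c below 0.02 m/s and x of core_b in the frame of pen between 0.02 and 0.11 m and y of core_b in the frame of pen between -0.125 and 0.125 m and x of core_c in the frame of pen between 0.02 and 0.11 m and y of core_c in the frame of pen between -0.125 and 0.125 m); the robot touches nothing.
It fails at once if a core is pushed with the arm or the gripper's body instead of the fingers (contact force between the arm and core_a above 2 N or contact force between the arm and core_b above 2 N or contact force between the arm and core_c above 2 N).
It fails at once if a core is lifted or tipped up: its underside's centre rises more than 10 mm above the desk (height (world z) of any of core_a, core_b, core_c above 0.01 m).
It fails at once if another thing on the desk is moved more than 15 mm or knocked over (distance of any of full_roll, eraser, glue_stick, coffee_cup, note_pad, card_reader, cutter_knife, film_roll from where it was at the start of the episode above 0.015 m or angle between any of full_roll, eraser, glue_stick, coffee_cup, note_pad, card_reader, cutter_knife, film_roll's own z axis and vertical above 0.4 rad).
It also fails if it takes over 54 s, if anything falls off the work surface, if the arm or the gripper's body presses on something with over 40 N, if the wrist force passes 120 N, or if a joint passes its speed limit or range.

ROBOT

A 6-joint arm with a two-finger parallel gripper is mounted at the origin on the work surface. World frame = base frame: x ahead of the robot, y to its left, z up, the work surface at z = 0. Lengths are in m, angles in degrees, forces in N, time in s.
With the tool pointing down it reaches from about 0.3 to 0.75 m from the base axis. Payload 8.5 kg.
Tool frame: the origin (TCP) lies midway between the tips of the shut fingers; the grasp point (between the pads) lies 19 mm behind it; z points along the fingers, y is the direction in which the jaws open and shut (so a half turn about z gives the same grasp; the last joint's range is limited). The gripper opens to 85 mm and grips with 20 to 120 N. Pads are 22 mm wide; open, the fingers measure 114 mm over their backs; the gripper's body (76 mm by 85 mm) begins 54 mm behind the grasp point. The pads swing forward as they close: fully open they stand 13 mm farther back than shut.
Start: joints at [-78.627, 21.807, 74.336, -0, 83.858, -12.336], TCP at [0.221, -0.504, 0.205] pointing down, gripper open.
Joint ranges: [-178.18, 178.18], [-50.72, 133.34], [12.68, 142.11], [-81.47, 261.47], [9.98, 163.14], [-165.26, 165.26]. Speed limits (degrees/s): [136.94, 136.94, 180, 180, 180, 180].

INTERFACE

Orientations are given as a 3x3 rotation matrix whose columns are the frame's x, y, z axes.
In Python, from rig import env, viewer, ticket gives the robot as it stands. The module is installed in compiled form; this text tells all that it offers.
- The arm moves only by the shell command python3 -m pendant 'ROWS' [FORCE]. ROWS is JSON, a list of rows, each a list of 3 entries, a list of its own where there are three numbers: the shift along the world's x, y, z in mm, then the turn about the world's z in rad, then the opening, from -1 (shut) to 1 (fully open). A call has 1 to 12 rows; each row shifts and turns the pose as measured when the row begins; what a row does not reach is not made up. A row lasts 1/8 s, in which the tool goes at most 62.5 mm and 10.7 degrees, less where a joint would pass 70% of its speed; a pose out of reach is approached as far as the arm can. A call with a gripper value outside its range is refused whole. The fingers move at their own pace and stop on an object; FORCE is the grip in N (left out, the last holds). Time passes only in rows, so rows that do not move let the fingers close. It gives the time, the measured TCP pose, the force and the opening at its end, in the units of the state.
- env.observe(): the state, without advancing time (a new reading comes with each control period).
- viewer.get_image(name): name is "scene" or "top" or "wrist"; returns (picture, depth): 480x640x3 uint8, red, green, blue; 480x640 float32, m along the optical axis (not along the pixel's ray), 0 where there is no reading.
- viewer.camera_params(name): a dict with "fx", "fy", "cx", "cy" (pixels), "D" ([k1, k2, p1, p2, k3] as OpenCV has them; the pictures are not rectified), "rvec" (rotation vector, rad) and "tvec" (3), from world to camera coordinates, as OpenCV has them; the wrist camera has in their place "T_tool_cam" (4x4, takes a point from camera to tool coordinates, whose origin is the TCP and whose axes are the flange's). Camera axes: x right, y down, z forward; pixel columns grow to the right and rows downward; lengths in m; the calibration is good to about 2 mm. A picture is of the moment at which its call begins: read the wrist's pose just before it. camera_params takes no time and is no camera call.
- ticket.close_job(): hands the job in, once; it reports no verdict.
The state is a dict: "time_s": time; "q": joint angles; "qvel": joint speeds; "joint_efforts": joint torques, N m; "position": TCP position; "tool_rot": TCP orientation; "ft_force": force on the tool from outside, world axes, zero at the start; "wrist_torque": the same for the moment, N m; "grip_width": finger opening in m.
Only numpy, scipy, OpenCV 4.12 (cv2) and the standard library are available. Lean on these libraries where they do the work, as an engineer would, in place of code of your own. Each camera call takes 0.05 s, during which the arm holds its last target. There are 200 camera calls.

## Working session

There is one attempt and no reset: what is moved stays moved. The work goes in short steps, Python scripts to look and compute and a shell command to move; the robot and the scene stay as the last step left them, time stands still between calls to the robot, and variables do not carry over. Pictures are saved under pics/ and viewed, about 8 in all and at most 12, crops included, and the job is handed in when it is done.

```bash
mkdir -p pics; cat > h.py <<'E'
import numpy as np, cv2
from rig import env, viewer, ticket
def cam(name):
    s=env.observe(); p=viewer.camera_params(name); im,d=viewer.get_image(name)
    K=np.array([[p['fx'],0,p['cx']],[0,p['fy'],p['cy']],[0,0,1]]); D=np.array(p['D'])
    if 'rvec' in p:
        R=cv2.Rodrigues(np.array(p['rvec'],float))[0]; t=np.array(p['tvec'],float).ravel()
        Rw=R.T; o=-R.T@t
    else:
        T=np.array(p['T_tool_cam']); Rt=np.array(s['tool_rot']); Rw=Rt@T[:3,:3]; o=np.array(s['position'])+Rt@T[:3,3]
    return im,d,K,D,Rw,o
def plane(uv,K,D,Rw,o,z):
    n=cv2.undistortPoints(np.array(uv,float).reshape(-1,1,2),K,D).reshape(-1,2)
    r=np.c_[n,np.ones(len(n))]@Rw.T
    return o+r*((z-o[2])/r[:,2])[:,None]
def proj(P,K,D,Rw,o):
    R=Rw.T; return cv2.projectPoints(np.array(P,float).reshape(-1,1,3),cv2.Rodrigues(R)[0],-R@o,K,D)[0].reshape(-1,2)
def ortho(c,z,x0,x1,y0,y1,s=1000):
    # top-down map at height z: row <- -x, col <- -y
    im,d,K,D,Rw,o=c
    xs=np.arange(x1,x0,-1/s); ys=np.arange(y1,y0,-1/s)
    X,Y=np.meshgrid(xs,ys,indexing='ij'); uv=proj(np.c_[X.ravel(),Y.ravel(),np.full(X.size,z)],K,D,Rw,o).astype(np.float32).reshape(*X.shape,2)
    return cv2.remap(im,uv[...,0],uv[...,1],cv2.INTER_LINEAR)
E
python3 - <<'E'
from h import *
print(env.observe())
c=cam('top'); print(c[2],c[4],c[5])
cv2.imwrite('pics/top.png',c[0][:,:,::-1])
np.savez('top0.npz',im=c[0],d=c[1])
E
```

```text
{'time_s': 0.0, 'q': array([-7.86294841e+01,  2.18407157e+01,  7.43866736e+01,  5.27060903e-04,
        8.38558984e+01, -1.23352323e+01]), 'qvel': array([ 0.07902148, -0.03443149, -0.00659281,  0.02006992, -0.10634794,
        0.05812968]), 'joint_efforts': array([-6.55185636e-05, -4.48462272e+01, -2.31280196e+01, -2.26788025e-04,
        4.75622408e-03, -1.73720383e-05]), 'position': array([ 0.22105975, -0.50325598,  0.20470307]), 'tool_rot': array([[ 9.15622706e-01,  4.02038534e-01, -2.77623521e-04],
       [ 4.02038503e-01, -9.15621650e-01,  1.42691630e-03],
       [ 3.19477230e-04, -1.41813230e-03, -9.99998943e-01]]), 'ft_force': array([ 1.04644587,  0.08716537, -0.02774709]), 'wrist_torque': array([-0.05006786,  0.02983429, -0.03144101]), 'grip_width': 0.08547520470845738}
[[539.13540697   0.         320.62218622]
 [  0.         539.13540697 241.14698745]
 [  0.           0.           1.        ]] [[-0.03207442 -0.97798761  0.20618311]
 [-0.9994842   0.03171503 -0.00504873]
 [-0.00160151 -0.2062387  -0.9785004 ]] [ 2.33699149e-01 -9.40120400e-05  1.36711863e+00]
```

View pics/top.png

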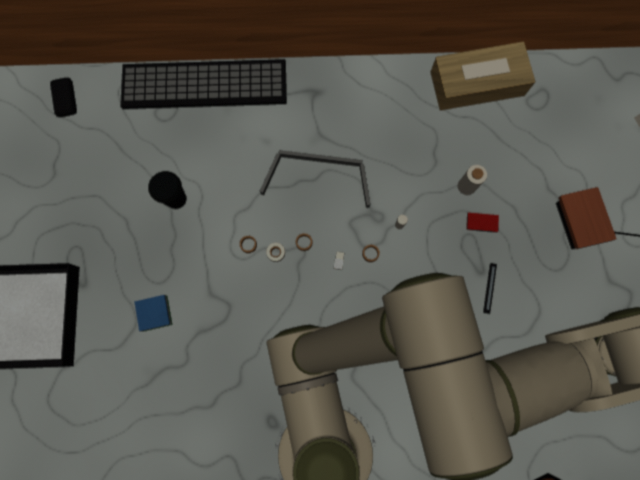

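The top view shows brown cores at about (248,244), (304,242) and (371,254). The full roll is at (276,252), the eraser at (339,261), the glue stick at (402,221), and the pen front runs from (264,193) to (368,206). I'll rectify it for metric measurements.

```bash
python3 - <<'E'
from h import *
c=cam('top')
o=ortho(c,0.02,0.38,0.72,-0.22,0.22,1800)
for k,x in enumerate(np.arange(0.4,0.72,0.05)):
    r=int((0.72-x)*1800); cv2.line(o,(0,r),(8,r),(255,0,0),1); cv2.putText(o,f'{x:.2f}',(10,r+4),0,.4,(255,0,0),1)
for y in np.arange(-.2,.21,.05):
    q=int((0.22-y)*1800); cv2.line(o,(q,0),(q,8),(255,0,0),1); cv2.putText(o,f'{y:.2f}',(q-12,20),0,.4,(255,0,0),1)
cv2.imwrite('pics/ortho.png',o[:,:,::-1]); print(o.shape)
P=lambda uv,z:plane(uv,*c[2:],z).round(4)[:, :2].tolist()
print('cores top',P([(248,244),(304,242),(371,254),(276,252)],.02))
print('eraser',P([(339,261)],.012),'glue top',P([(402.5,219)],.06))
print('penwall',P([(263,193),(279,153),(360,161),(368,206)],.03))
hsv=cv2.cvtColor(c[0],cv2.COLOR_RGB2HSV)
m=((hsv[...,0]<20)&(hsv[...,1]>60)).astype(np.uint8); m[:225]=0;m[275:]=0;m[:,:230]=0;m[:,390:]=0
n,l,st,ce=cv2.connectedComponentsWithStats(m)
for i in range(1,n):
    if st[i,4]>15: 
        x,y,w,h,a=st[i]; print(st[i],ce[i].round(1),P([(x+w/2-.5,y+h/2-.5)],.02),P([ce[i]],.015))
E
```

```text
(612, 792, 3)
cores top [[0.5161, 0.1784], [0.5167, 0.0354], [0.4801, -0.1339], [0.493, 0.1073]]
eraser [[0.466, -0.0522]] glue top [[0.559, -0.2131]]
penwall [[0.6473, 0.1377], [0.7554, 0.0946], [0.7263, -0.1168], [0.6038, -0.1316]]
[296 233  16  18 113] [303.5 241.6] [[0.5181, 0.0367]] [[0.5188, 0.0367]]
[240 236  17  17 112] [247.7 243.9] [[0.5161, 0.1784]] [[0.5174, 0.1799]]
[363 245  17  17 114] [370.6 252.8] [[0.4826, -0.134]] [[0.4842, -0.1336]]
[270 246  11   9  35] [274.6 249.3] [[0.4983, 0.1097]] [[0.5012, 0.1112]]
```

View pics/ortho.png

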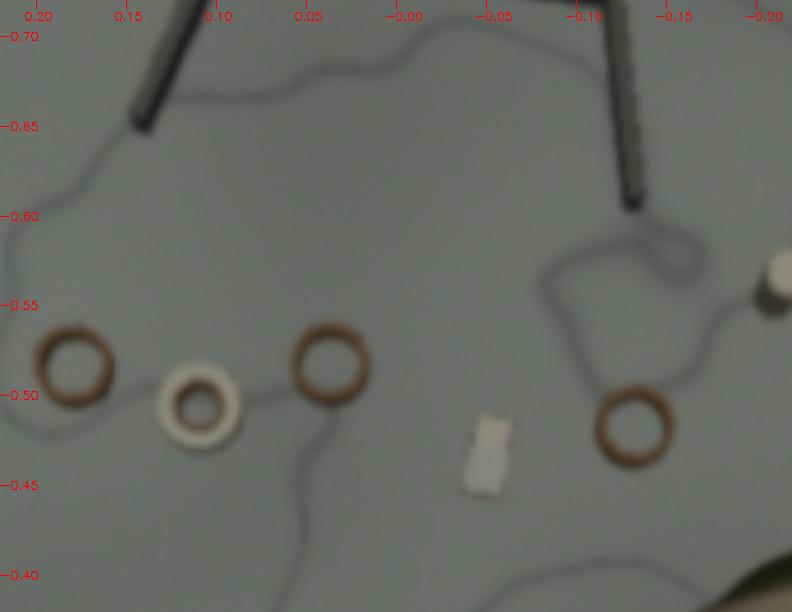

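```bash
python3 -m pendant '[[[24,38,0],0.015,-0.38],[[24,38,0],0,-0.38],[[24,38,0],0,-0.38],[[24,38,0],0,-0.38],[[24,38,-15],0,-0.38],[[24,38,-15],0,-0.38],[[24,38,-15],0,-0.38],[[24,38,-15],0,-0.38],[[24,38,-15],0,-0.38],[[0,8,-15],0,-0.38],[[0,0,0],0,-0.38],[[0,0,0],0,-0.38]]'
```

```text
time_s: 1.6
position: [0.4409, -0.141, 0.1097]
tool_rot: [[0.91, 0.415, -0.003], [0.415, -0.91, 0.005], [-0.001, -0.006, -1.0]]
ft_force: [-0.3, -0.3, 0.1]
grip_width: 0.0267
```

```bash
python3 -m pendant '[[[-4,-12,-10],0,-0.38],[[0,0,-25],0,-0.38],[[0,0,-25],0,-0.38],[[0,0,-20],0,-0.38],[[0,0,0],0,-0.38]]'; python3 - <<'E'
from h import *
c=cam('wrist'); cv2.imwrite('pics/w1.png',c[0][:,:,::-1])
s=env.observe(); print(s['position'],s['grip_width'])
for n,p in dict(R=(.483,-.132),M=(.518,.036),roll=(.495,.109),er=(.466,-.051)).items(): print(n,proj([(*p,.02)],*c[2:]))
E
```

```text
time_s: 2.22
position: [0.4359, -0.1599, 0.0277]
tool_rot: [[0.912, 0.409, 0.001], [0.409, -0.912, 0.002], [0.001, -0.001, -1.0]]
ft_force: [-0.3, 0.2, 0.4]
grip_width: 0.0267
[ 0.43635998 -0.16011096  0.02845939] 0.026690369970677932
R [[301.9524425  167.51694206]]
M [[  2.35645528 -44.83187254]]
roll [[-121.26023406  -38.28319275]]
er [[138.46646324 132.67131952]]
```

View pics/w1.png

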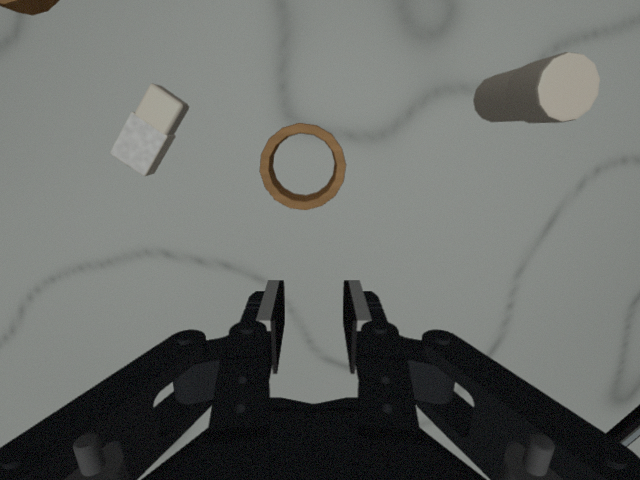

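The core is at (303,166), within about 1 px of where it was predicted, so the calibration holds. I'll shift 6 mm to the left, descend, then push.

```bash
python3 -m pendant '[[[-2,6,-12],0,-0.38],[[0,0,-10],0,-0.38],[[0,0,0],0,-0.38]]'
```

```text
time_s: 2.65
position: [0.4355, -0.1564, 0.008]
tool_rot: [[0.913, 0.408, 0.006], [0.408, -0.913, -0.002], [0.005, 0.005, -1.0]]
ft_force: [-0.3, -0.9, -0.0]
grip_width: 0.0262
```

```bash
python3 -m pendant '[[[10,6,-1],0,-0.38],[[12,6,0],0,-0.38],[[12,6,0],0,-0.38],[[12,6,0],0,-0.38],[[12,6,0],0,-0.38],[[12,6,0],0,-0.38],[[12,6,0],0,-0.38],[[0,0,0],0,-0.38]]'; python3 - <<'E'
from h import *
c=cam('wrist'); cv2.imwrite('pics/w2.png',c[0][:,:,::-1])
E
```

```text
time_s: 3.65
position: [0.525, -0.1114, 0.0081]
tool_rot: [[0.912, 0.409, 0.009], [0.409, -0.912, -0.004], [0.006, 0.007, -1.0]]
ft_force: [-0.5, 0.2, -0.5]
grip_width: 0.0265
```

View pics/w2.png

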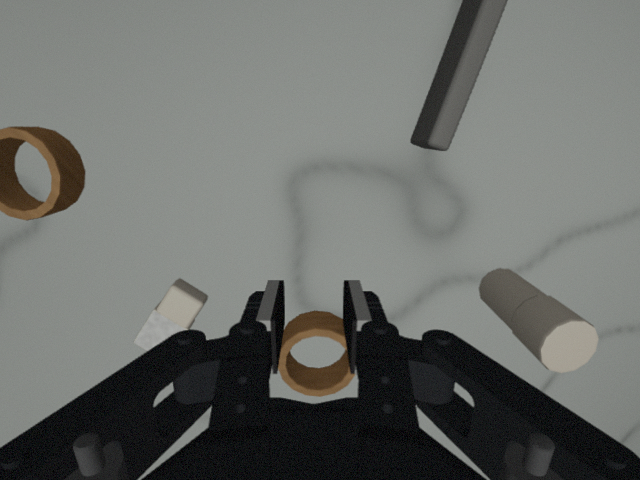

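```bash
python3 - <<'E'
from h import *
c=cam('wrist'); s=env.observe(); print(s['position'])
print('core',plane([(318,352)],*c[2:],.02)[0],plane([(318,352)],*c[2:],.0)[0],'pred R0',proj([(.483,-.132,.02)],*c[2:]))
print('eraser pred',proj([(.466,-.051,.012)],*c[2:]))
# candidate tip pixels
for z in (0.0,.01,.02,.03): print(z, plane([(280,281),(348,281)],*c[2:],z).round(4).tolist())
print(c[1][352,275:365:6], c[1][340,270:285:3],c[5])
c=cam('top'); o=ortho(c,.02,.38,.72,-.22,.22,1800); cv2.imwrite('pics/o2.png',o[:,:,::-1])
E
```

```text
[ 0.5241488  -0.11177154  0.00806454]
core [ 0.48968655 -0.12929175  0.02      ] [ 0.47698257 -0.13545007  0.        ] pred R0 [[317.45490924 363.55212579]]
eraser pred [[167.87613984 326.10371001]]
0.0 [[0.5102, -0.0975, 0.0], [0.5254, -0.1317, 0.0]]
0.01 [[0.5146, -0.0965, 0.01], [0.529, -0.1289, 0.01]]
0.02 [[0.5191, -0.0956, 0.02], [0.5326, -0.126, 0.02]]
0.03 [[0.5236, -0.0947, 0.03], [0.5362, -0.1231, 0.03]]
[0.12262785 0.18269439 0.18251279 0.20479237 0.20530686 0.20493244
 0.20545788 0.20595261 0.20591412 0.2053738  0.2056287  0.20547539
 0.1947673  0.12253176 0.11208725] [0.11934552 0.12050842 0.12178101 0.13507028 0.18741578] [ 0.58933651 -0.08098592  0.17687987]
```

View pics/o2.png

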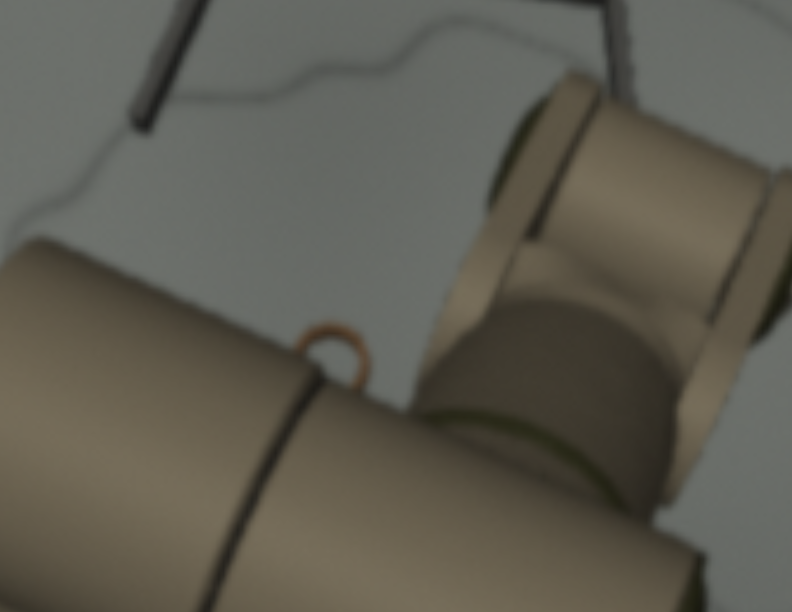

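```bash
python3 - <<'E'
from h import *
c=cam('wrist'); im,d,K,D,Rw,o=c; s=env.observe()
v,u=np.mgrid[240:400,240:400]; uv=np.c_[u.ravel(),v.ravel()]
n=cv2.undistortPoints(uv.astype(float).reshape(-1,1,2),K,D).reshape(-1,2)
dd=d[v,u].ravel(); P=o+(np.c_[n,np.ones(len(n))]*dd[:,None])@Rw.T
T=(P-s['position'])@np.array(s['tool_rot'])
m=(dd>.05)&(im[v,u].sum(-1).ravel()<330)&(P[:,2]<.06)
for lo,hi in((250,290),(340,380)):
    k=m&(uv[:,0]>=lo)&(uv[:,0]<hi)&(dd<.16)
    print(k.sum(), 'zmin',np.sort(P[k,2])[[0,10,50]],'tool x rng',T[k,0].min(),T[k,0].max(),'tool y',T[k,1].min(),T[k,1].max())
hsv=cv2.cvtColor(im,cv2.COLOR_RGB2HSV)[v,u].reshape(-1,3)
k=(hsv[:,0]<20)&(hsv[:,1]>100)&(dd>.05); print('core pts',k.sum(),P[k].min(0),P[k].max(0),np.median(P[k],0))
for q in ((280,283),(282,300),(280,340),(275,370),(348,283),(350,300)): i=(uv==q).all(1).argmax(); print(q,im[q[1],q[0]],P[i].round(4),T[i].round(4))
E
```

```text
945 zmin [0.03353457 0.03482435 0.03856151] tool x rng -0.012078713099515337 0.011635292489181734 tool y -0.027030468899101812 -0.013538091048438295
968 zmin [0.03388132 0.03541753 0.03860332] tool x rng -0.011473717306618744 0.011369709458511587 tool y 0.012687098747517294 0.026254929798964544
core pts 3663 [ 4.61775945e-01 -1.52985753e-01  1.65757548e-04] [ 0.5471132  -0.08829644  0.11551193] [ 0.48121695 -0.12841596  0.01574463]
(280, 283) [0 0 0] [ 0.5274 -0.0942  0.0417] [ 0.0106 -0.0146 -0.0336]
(282, 300) [2 3 6] [ 0.5214 -0.0978  0.0437] [ 0.0037 -0.0137 -0.0356]
(280, 340) [10 16 20] [ 0.5113 -0.1022  0.0566] [-0.0072 -0.0137 -0.0486]
(275, 370) [36 34 35] [ 0.5085 -0.1028  0.0714] [-0.0099 -0.0143 -0.0634]
(348, 283) [29 28 28] [ 0.5391 -0.1205  0.0418] [ 0.0106  0.0142 -0.0335]
(350, 300) [18 10 10] [ 0.5393 -0.1193  0.0586] [ 0.0113  0.0133 -0.0502]
```

The fingers passed over the core. Partly open, the tips stand well above the TCP: depth and the lack of contact both put them more than 12 mm behind it. I'll back off behind the core and probe down towards the desk.

```bash
python3 -m pendant '[[[0,0,25],0,-0.38],[[-22,-10,5],0,-0.38],[[-30,-14,0],0,-0.38],[[-30,-14,0],0,-0.38],[[-8,-4,-5],0,-0.38],[[0,0,-10],0,-0.38],[[0,0,-10],0,-0.38],[[0,0,-5],0,-0.38],[[0,0,0],0,-0.38]]'
```

```text
time_s: 4.97
position: [0.4316, -0.1554, 0.0066]
tool_rot: [[0.913, 0.407, 0.008], [0.407, -0.913, -0.004], [0.006, 0.007, -1.0]]
ft_force: [-0.1, -0.7, -0.0]
grip_width: 0.0265
```

```bash
python3 -m pendant '[[[0,0,-4],0,-0.38],[[0,0,-4],0,-0.38],[[0,0,0],0,-0.38]]'; python3 -m pendant '[[[0,0,-3],0,-0.38],[[0,0,-3],0,-0.38]]'
```

```text
time_s: 5.35
position: [0.4321, -0.1552, -0.0018]
tool_rot: [[0.913, 0.407, 0.009], [0.407, -0.913, -0.004], [0.006, 0.007, -1.0]]
ft_force: [-0.3, -0.8, 0.5]
grip_width: 0.0265
time_s: 5.6
position: [0.4323, -0.1554, -0.0078]
tool_rot: [[0.913, 0.407, 0.009], [0.407, -0.913, -0.005], [0.007, 0.008, -1.0]]
ft_force: [-0.4, 0.6, -0.2]
grip_width: 0.0269
```

```bash
python3 -m pendant '[[[0,0,-3],0,-0.38],[[0,0,0],0,-0.38]]'; python3 -m pendant '[[[0,0,-3],0,-0.38],[[0,0,0],0,-0.38]]';python3 - <<'E'
from h import *
c=cam('wrist'); cv2.imwrite('pics/w3.png',c[0][:,:,::-1])
E
```

```text
time_s: 5.85
position: [0.4322, -0.1554, -0.0113]
tool_rot: [[0.913, 0.407, 0.009], [0.407, -0.913, -0.004], [0.006, 0.008, -1.0]]
ft_force: [-0.0, -0.3, -0.3]
grip_width: 0.0265
time_s: 6.1
position: [0.4322, -0.1554, -0.0144]
tool_rot: [[0.913, 0.407, 0.009], [0.407, -0.913, -0.004], [0.007, 0.008, -1.0]]
ft_force: [-0.1, -1.0, 0.6]
grip_width: 0.0268
```

View pics/w3.png

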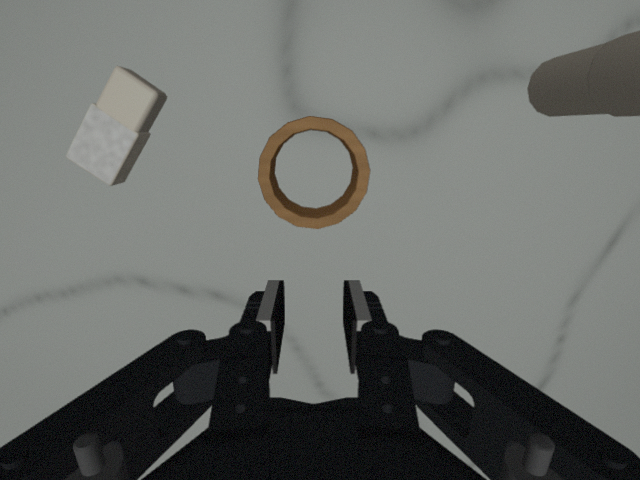

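```bash
python3 -m pendant '[[[0,0,-4],0,-0.38],[[5,2,0],0,-0.38],[[12,5.4,0],0,-0.38],[[12,5.4,0],0,-0.38],[[12,5.4,0],0,-0.38],[[12,5.4,0],0,-0.38],[[0,0,0],0,-0.38]]'; cat > core.py <<'E'
from h import *
c=cam('wrist'); im,d,K,D,Rw,o=c; s=env.observe()
hsv=cv2.cvtColor(im,cv2.COLOR_RGB2HSV); m=((hsv[...,0]<20)&(hsv[...,1]>100)).astype(np.uint8)
n,l,st,ce=cv2.connectedComponentsWithStats(m)
for i in range(1,n):
    if st[i,4]<300: continue
    v,u=np.where(l==i); nn=cv2.undistortPoints(np.c_[u,v].astype(float).reshape(-1,1,2),K,D).reshape(-1,2)
    P=o+(np.c_[nn,np.ones(len(nn))]*d[v,u][:,None])@Rw.T
    k=(P[:,2]>.012)&(P[:,2]<.03)
    if k.sum()<100: continue
    T=(P[k]-s['position'])@np.array(s['tool_rot'])
    cc,r=cv2.minEnclosingCircle(P[k][:,:2].astype(np.float32))
    print('core',np.round(cc,4),'r',round(r,4),'zmax',np.percentile(P[k,2],98).round(4),'tool',T[:,:2].min(0).round(3),T[:,:2].max(0).round(3),st[i,:4])
print(s['position'],s['ft_force'])
E
python3 core.py
```

```text
time_s: 7.02
position: [0.4901, -0.1297, -0.0184]
tool_rot: [[0.913, 0.408, 0.01], [0.408, -0.913, -0.005], [0.007, 0.009, -1.0]]
ft_force: [-0.9, -0.4, 0.3]
grip_width: 0.0263
core [0.5229 0.0186] r 0.0099 zmax 0.0148 tool [ 0.082 -0.124] [ 0.101 -0.118] [ 0 41 27 93]
core [ 0.5152 -0.1181] r 0.0227 zmax 0.0208 tool [ 0.007 -0.022] [0.051 0.021] [260 186 109 110]
[ 0.4895296  -0.1298644  -0.01847392] [ 0.10685589 -0.0632096  -1.15234019]
```

Contact is now good: the core sits flat, centred in the fingers and moving. I'll continue the push.

```bash
python3 -m pendant '[[[13,6,0],0,-0.38],[[13,6,0],0,-0.38],[[13,6,0],0,-0.38],[[13,6,0],0,-0.38],[[13,6,0],0,-0.38],[[13,6,0],0,-0.38],[[13,6,0],0,-0.38],[[13,6,0],0,-0.38],[[0,0,0],0,-0.38]]'; python3 core.py
```

```text
time_s: 8.2
position: [0.6009, -0.0778, -0.0187]
tool_rot: [[0.913, 0.408, 0.01], [0.408, -0.913, -0.005], [0.007, 0.008, -1.0]]
ft_force: [0.2, 0.2, -0.0]
grip_width: 0.0262
core [ 0.6257 -0.0659] r 0.0232 zmax 0.0208 tool [ 0.008 -0.021] [0.051 0.021] [261 185 108 110]
core [0.5186 0.0366] r 0.0225 zmax 0.0206 tool [-0.049 -0.156] [-0.005 -0.116] [  0 303  82  97]
[ 0.6003132 -0.0780283 -0.0187907] [-0.1298454  -0.0234358   1.46688653]
```

```bash
python3 -m pendant '[[[12,5.5,0],0,-0.38],[[12,5.5,0],0,-0.38],[[12,5.5,0],0,-0.38],[[12,5.5,0],0,-0.38],[[0,0,0],0,-0.38]]'; python3 core.py;  python3 -m pendant '[[[-10,-4,0],0,-0.38],[[-10,-4,5],0,-0.38],[[0,0,40],0,-0.38],[[0,0,40],0,-0.38],[[-30,18,0],-0.15,-0.38],[[-40,28,0],-0.15,-0.38],[[-40,28,0],-0.15,-0.38],[[-40,28,0],-0.15,-0.38],[[-10,10,0],0,-0.38],[[0,0,0],0,-0.38]]'
```

```text
time_s: 8.88
position: [0.6514, -0.0546, -0.0188]
tool_rot: [[0.913, 0.407, 0.009], [0.407, -0.913, -0.004], [0.006, 0.008, -1.0]]
ft_force: [-0.8, -0.3, -0.5]
grip_width: 0.0263
core [ 0.6765 -0.0432] r 0.0229 zmax 0.0207 tool [ 0.008 -0.021] [0.051 0.021] [261 185 108 110]
core [0.5295 0.0507] r 0.014 zmax 0.0206 tool [-0.077 -0.158] [-0.06  -0.133] [  7 395  68  47]
[ 0.65089017 -0.05481675 -0.01885704] [0.0758559  0.30396502 0.59676316]
time_s: 10.18
position: [0.4578, 0.0471, 0.0718]
tool_rot: [[0.979, -0.204, 0.007], [-0.204, -0.979, -0.008], [0.008, 0.007, -1.0]]
ft_force: [0.4, 0.1, 0.4]
grip_width: 0.0262
```

```bash
python3 -m pendant '[[[0,0,-30],0.03,-0.38],[[0,0,-30],0,-0.38],[[0,0,-25],0,-0.38],[[0,0,0],0,-0.38]]'; python3 core.py
```

```text
time_s: 10.68
position: [0.4634, 0.0432, -0.0146]
tool_rot: [[0.985, -0.172, 0.015], [-0.171, -0.985, -0.01], [0.016, 0.007, -1.0]]
ft_force: [-0.7, 1.1, 0.8]
grip_width: 0.0264
core [0.5178 0.038 ] r 0.0217 zmax 0.0209 tool [ 0.033 -0.025] [0.075 0.017] [249 120 110 110]
core [0.5151 0.1737] r 0.0201 zmax 0.0208 tool [ 0.009 -0.144] [ 0.048 -0.122] [  0 185  54 100]
core [0.4936 0.1104] r 0.0146 zmax 0.0209 tool [ 0.004 -0.085] [ 0.032 -0.057] [111 232  67  64]
[ 0.46405043  0.04315061 -0.01372941] [-0.29870273 -0.16679776 -0.95472863]
```

```bash
python3 -m pendant '[[[1,4,-4],0,-0.38],[[8,-1.5,0],0,-0.38],[[12,-2.2,0],0,-0.38],[[12,-2.2,0],0,-0.38],[[12,-2.2,0],0,-0.38],[[12,-2.2,0],0,-0.38],[[12,-2.2,0],0,-0.38],[[12,-2.2,0],0,-0.38],[[12,-2.2,0],0,-0.38],[[0,0,0],0,-0.38]]'; python3 core.py
```

```text
time_s: 11.98
position: [0.5669, 0.0284, -0.0154]
tool_rot: [[0.985, -0.171, 0.023], [-0.171, -0.985, -0.011], [0.024, 0.007, -1.0]]
ft_force: [0.3, -0.4, 0.4]
grip_width: 0.0265
core [ 0.674 -0.042] r 0.0215 zmax 0.0208 tool [0.1  0.03] [0.121 0.073] [389   0 128  64]
core [0.5939 0.024 ] r 0.0228 zmax 0.0208 tool [ 0.008 -0.021] [0.051 0.021] [261 184 105 106]
core [0.5237 0.1825] r 0.021 zmax 0.0206 tool [-0.08  -0.163] [-0.051 -0.126] [  0 378  85  65]
core [0.4969 0.1121] r 0.0133 zmax 0.0207 tool [-0.093 -0.081] [-0.07  -0.061] [154 435  39  33]
[ 0.56626581  0.02850975 -0.01545614] [-0.63339064  0.42591395 -0.06300496]
```

```bash
python3 -m pendant '[[[12,-2.2,-2],0,-0.38],[[12,-2.2,0],0,-0.38],[[12,-2.2,0],0,-0.38],[[12,-2.2,0],0,-0.38],[[12,-2.2,0],0,-0.38],[[12,-2.2,0],0,-0.38],[[12,-2.2,0],0,-0.38],[[8,-1.5,0],0,-0.38],[[0,0,0],0,-0.38]]'; python3 core.py;  python3 -m pendant '[[[-10,2,0],0,-0.38],[[-10,2,5],0,-0.38],[[0,0,40],0,-0.38],[[0,0,45],0,-0.38],[[-34,41,0],-0.15,-0.38],[[-34,41,0],-0.15,-0.38],[[-34,41,0],-0.15,-0.38],[[-34,41,0],0,-0.38],[[-20,24,0],0,-0.38],[[0,0,0],0,-0.38]]'; python3 core.py
```

```text
time_s: 13.15
position: [0.6647, 0.0103, -0.018]
tool_rot: [[0.985, -0.171, 0.022], [-0.171, -0.985, -0.011], [0.024, 0.007, -1.0]]
ft_force: [-0.2, -0.2, 0.0]
grip_width: 0.0261
core [0.6913 0.0058] r 0.0228 zmax 0.0208 tool [ 0.008 -0.021] [0.05  0.021] [260 186 106 108]
core [ 0.6776 -0.0425] r 0.0222 zmax 0.0207 tool [0.001 0.029] [0.045 0.072] [377 200 112 107]
[ 0.66438307  0.01045536 -0.01800071] [-1.12117012 -0.03490735 -0.20185033]
time_s: 14.45
position: [0.4735, 0.208, 0.0782]
tool_rot: [[0.804, -0.595, 0.016], [-0.595, -0.804, -0.017], [0.023, 0.004, -1.0]]
ft_force: [0.0, 0.2, -0.2]
grip_width: 0.0262
core [0.4938 0.1112] r 0.0141 zmax 0.021 tool [0.058 0.052] [0.085 0.079] [395 108  43  45]
core [0.5164 0.1811] r 0.0215 zmax 0.021 tool [ 0.027 -0.025] [0.069 0.017] [274 133  66  67]
[0.47446197 0.20734882 0.07819953] [0.876065   0.00660968 0.47296203]
```

```bash
python3 -m pendant '[[[-3,5,-30],0,-0.38],[[0,0,-30],0,-0.38],[[0,0,-25],0,-0.38],[[0,0,-10],0,-0.38],[[0,0,0],0,-0.38]]'; python3 core.py
```

```text
time_s: 15.12
position: [0.4748, 0.2087, -0.0175]
tool_rot: [[0.8, -0.599, 0.023], [-0.599, -0.8, -0.017], [0.028, -0.0, -1.0]]
ft_force: [0.8, -0.5, 0.2]
grip_width: 0.0264
core [0.4937 0.1108] r 0.0147 zmax 0.0209 tool [0.06  0.053] [0.088 0.082] [453  87  76  78]
core [0.5166 0.181 ] r 0.0217 zmax 0.0209 tool [ 0.03  -0.024] [0.072 0.019] [250 130 112 112]
[ 0.47509905  0.20876452 -0.01708822] [-0.32688701 -0.84340024  0.71353568]
```

```bash
python3 -m pendant '[[[8,-3.5,0],0,-0.38],[[10,-7.3,0],0,-0.38],[[10,-7.3,0],0,-0.38],[[10,-7.3,0],0,-0.38],[[10,-7.3,0],0,-0.38],[[10,-7.3,0],0,-0.38],[[10,-7.3,0],0,-0.38],[[0,0,0],0,-0.38]]'; python3 core.py
```

```text
time_s: 16.18
position: [0.5502, 0.1573, -0.0149]
tool_rot: [[0.799, -0.6, 0.029], [-0.6, -0.8, -0.016], [0.032, -0.004, -0.999]]
ft_force: [-0.3, 0.1, 0.4]
grip_width: 0.0263
core [0.5717 0.1413] r 0.0227 zmax 0.0208 tool [ 0.007 -0.021] [0.051 0.021] [261 185 105 107]
core [0.494  0.1108] r 0.0146 zmax 0.0206 tool [-0.026  0.057] [-0.001  0.085] [442 309  60  48]
[ 0.54959307  0.15765826 -0.01496819] [-0.14853648 -0.40153501 -0.14087048]
```

```bash
python3 -m pendant '[[[10.5,-7.7,-3],0,-0.38],[[10.5,-7.7,0],0,-0.38],[[10.5,-7.7,0],0,-0.38],[[10.5,-7.7,0],0,-0.38],[[10.5,-7.7,0],0,-0.38],[[10.5,-7.7,0],0,-0.38],[[10.5,-7.7,0],0,-0.38],[[10.5,-7.7,0],0,-0.38],[[10.5,-7.7,0],0,-0.38],[[10.5,-7.7,0],0,-0.38],[[4,-3,0],0,-0.38],[[0,0,0],0,-0.38]]'; python3 core.py
```

```text
time_s: 17.73
position: [0.666, 0.0719, -0.0185]
tool_rot: [[0.8, -0.6, 0.027], [-0.599, -0.8, -0.016], [0.031, -0.004, -0.999]]
ft_force: [-0.1, 0.7, 0.4]
grip_width: 0.0265
core [ 0.6774 -0.0425] r 0.0224 zmax 0.0208 tool [0.058 0.063] [0.101 0.107] [465  54 130 120]
core [0.692  0.0059] r 0.0219 zmax 0.0209 tool [0.04  0.015] [0.083 0.058] [350 102 117 115]
core [0.6858 0.0549] r 0.0232 zmax 0.0208 tool [ 0.007 -0.021] [0.05  0.021] [260 188 107 109]
[ 0.66575896  0.07208843 -0.01847532] [-0.22737521 -0.490059    1.2473573 ]
```

```bash
python3 -m pendant '[[[-10,8,0],0,-0.38],[[-10,8,5],0,-0.38],[[0,0,45],0,-0.38],[[0,0,50],0,-0.38],[[0,0,50],0,-0.38],[[-30,-10,50],0,-0.38],[[-40,-20,50],0.15,-0.38],[[-40,-20,0],0.15,-0.38],[[-40,-10,0],0.15,-0.38],[[-40,0,0],0.15,-0.38],[[0,0,0],0,-0.38],[[0,0,0],0,-0.38]]'; python3 core.py; python3 - <<'E'
from h import *
for n in('wrist','scene'):
    c=cam(n); cv2.imwrite(f'pics/f_{n}.png',c[0][:,:,::-1])
E
```

```text
time_s: 19.27
position: [0.4415, 0.0381, 0.2372]
tool_rot: [[0.999, -0.016, 0.035], [-0.016, -1.0, -0.001], [0.035, 0.0, -0.999]]
ft_force: [1.2, -0.9, 0.3]
grip_width: 0.0264
[0.44156952 0.03817689 0.23705703] [ 0.28562222 -0.23259167 -0.34134411]
```

View pics/f_wrist.png

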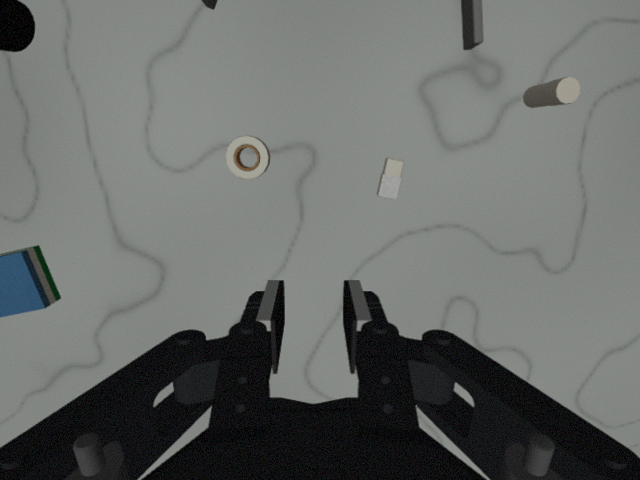

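View pics/f_scene.png

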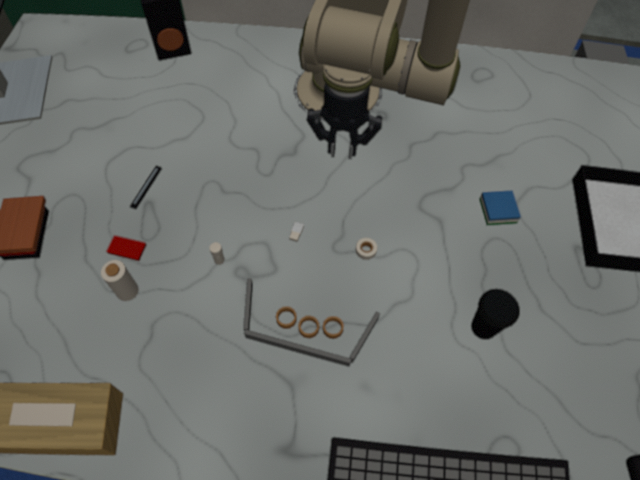

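The scene view shows all three cores flat inside the pen at (287,317), (309,326) and (333,327). The roll at (366,247), eraser (296,231) and glue stick (217,253) are standing free, and the arm is clear. One numeric check, then I'll hand in.

```bash
python3 - <<'E'
from h import *
c=cam('scene'); P=plane([(287,317),(309,326),(333,327)],*c[2:],.02)[:,:2]
e=plane([(250,281),(377,315)],*c[2:],.03)[:,:2]; mid=e.mean(0)
y=e[1]-e[0]; y=y*np.sign(y[1])/np.linalg.norm(y); x=np.array([y[1],-y[0]])
print(P.round(3),'ends',e.round(3),'pen xy',np.c_[(P-mid)@x,(P-mid)@y].round(3))
print('roll',plane([(366,247)],*c[2:],.02).round(3),'eraser',plane([(296,231)],*c[2:],.012).round(3),'glue',plane([(216,246)],*c[2:],.06).round(3))
ticket.close_job()
E
```

```text
[[ 0.682 -0.038]
 [ 0.696  0.009]
 [ 0.692  0.058]] ends [[ 0.615 -0.126]
 [ 0.66   0.145]] pen xy [[ 0.052 -0.04 ]
 [ 0.058  0.009]
 [ 0.046  0.057]]
roll [[0.498 0.112 0.02 ]] eraser [[ 0.471 -0.048  0.012]] glue [[ 0.557 -0.207  0.06 ]]
the job is handed in; nothing more can be done
```

I pushed all three cores flat across the desk into the pen with the two slightly open fingertips. I then backed the arm clear and handed the job in at about 19.5 s of the 54 s allowed; the hand-in gives no verdict.

**Cores:** The last check with the scene camera puts them at x = 0.052, 0.058 and 0.046 m and y = −0.040, 0.009 and 0.057 m in the pen frame. That is well inside the limits of 0.02 to 0.11 m and ±0.125 m. Their tops measured about 21 mm, so they lie flat.

**Other things:** The full roll, eraser and glue stick are within about 6 mm of their first estimates. The scene camera reads all points 3 to 6 mm off the other views, the cores included, so I put this down to calibration and pixel picking. I did not measure the cup, note pad, card reader, knife or film roll again; the arm went nowhere near them.

**What went wrong:** My first push passed over a core without moving it noticeably. When partly open, the fingertips stood about 25 mm above the tool point, more than I had assumed. I backed off, went lower and pushed it again.

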